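# Hold a leg blank on the lathe's drive centre

## Robot

A 6-joint arm with a two-finger parallel gripper is mounted at the origin on the work surface. World frame = base frame: x ahead of the robot, y to its left, z up, the work surface at z = 0. Lengths are in m, angles in rad, forces in N, time in s.
With the tool pointing down it reaches from about 0.3 to 0.875 m from the base axis. Payload 6.4 kg.
Tool frame: the origin (TCP) lies midway between the tips of the shut fingers; the grasp point (between the pads) lies 19 mm behind it; z points along the fingers, y is the line along which they close (so a half turn about z gives the same grasp; the last joint's range is limited). The gripper opens to 85 mm and grips with 20 to 120 N. Pads are 22 mm wide; open, the fingers measure 114 mm over their backs; the gripper's body (76 mm by 85 mm) begins 54 mm behind the grasp point. The pads swing forward as they close: fully open they stand 13 mm farther back than shut.
Start: joints at [1.008, 0.181, 1.607, -0, 1.354, -0.206], TCP at [0.201, 0.539, 0.231] pointing down, gripper open.
Joint ranges: [-2.99, 2.99], [-0.89, 2.07], [0.3, 2.58], [-1.14, 4.28], [0, 2.63], [-3.12, 3.12]. Speed limits (rad/s): [2.57, 2.57, 3.01, 3.14, 3.14, 3.14].

## Interface

Orientations are given as a unit quaternion [w, x, y, z].
In Python, from bench import status, camera, ctrl gives the robot as it stands. The module is installed in compiled form; this text tells all that it offers.
- The arm moves only by the shell command python3 -m handwheel 'ROWS'. ROWS is JSON, a list that holds one entry, the list of rows, each a list of 7 numbers: the opening, from -1 (shut) to 1 (fully open), then the shift along the tool's x, y, z in cm, then the turn, a rotation vector about the tool's x, y, z in degrees. A call has 1 to 10 rows; each row is the pose to reach, as a shift and turn from the pose commanded when the call began, along the tool's axes at that moment; what a row does not reach only later rows make up. A row lasts 1/8 s, in which the tool goes at most 62.5 mm and 10.7 degrees, less where a joint would pass 70% of its speed; a pose out of reach is approached as far as the arm can. A call with a gripper value outside its range is refused whole. The fingers move at their own pace and stop on an object; the grip force is fixed at half the most. Time passes only in rows, so rows that repeat a pose let the fingers close. It gives the time, the measured TCP pose, the force, the opening and the grip force at its end, in the units of the state.
- status.get_obs(): the state, without advancing time (a new reading comes with each control period).
- camera(name): name is "scene" or "top" or "wrist"; returns a dict with "frame" (420x560x3 uint8, blue, green, red), "depth" (420x560 float32, m along the optical axis (not along the pixel's ray), 0 where there is no reading), "fx", "fy", "cx", "cy" (pixels), "dist" ([k1, k2, p1, p2, k3] as OpenCV has them; the pictures are not rectified), "extrinsics" (4x4, takes a point from camera to world coordinates); the wrist camera has in their place "hand_eye" (4x4, takes a point from camera to tool coordinates, whose origin is the TCP and whose axes are the flange's). Camera axes: x right, y down, z forward; pixel columns grow to the right and rows downward; lengths in m; the calibration is good to about 2 mm. A picture is of the moment at which its call begins: read the wrist's pose just before it.
- ctrl.hand_in(): hands the job in; it is judged then, once.
The state is a dict: "time_s": time; "q": joint angles; "dq": joint speeds; "joint_efforts": joint torques, N m; "eef_pos": TCP position; "eef_rot": TCP orientation; "wrist_force": force on the tool from outside, world axes, zero at the start; "torque": the same for the moment, N m; "opening": opening from 0.0 (shut) to 1.0 (fully open); "grasp_force": force on a finger pad.
Only numpy, scipy, OpenCV 4.12 (cv2) and the standard library are available. Lean on these libraries where they do the work, as an engineer would, in place of code of your own. Each camera call takes 0.05 s, during which the arm holds its last target. There are 200 camera calls.

## Task

Pick up the rough leg blank from the bench and hold it in line with the spindle between the lathe's centres, its square block centred on the drive centre in the headstock. Push it endwise onto the drive, until the sprung point is in and the toothed ring bears on the wood, with a steady push of about 12 newtons, and finish while still holding and pushing it like that, clear of the tool rest and tailstock, so that I can wind up the tailstock. Leave the other things on the bench where they lie.

Things in the scene. Friction and masses are not known exactly. Their poses are not given: they have to be found in the camera images.
- blank: rough leg blank, pale wood, 0.22 kg, 230 mm long, lying on the bench: square block 44 x 44 x 110 mm, then a straight octagonal shank 32 mm across flats, 120 mm long, on the same centre line. Origin: mid-length on the block's underside level, 22 mm below the centre line. x points along it to the square end, z up; block x = +5 to +115 mm, shank -115 to +5 mm, balances at +23 mm
- blank_end (a point): centre of the blank's square end face (axes as blank): this goes onto the drive centre
- blank_tail (a point): centre of the blank's other, octagonal end face (axes as blank)
- lathe: bench-top wood lathe, bolted down, spindle locked. Origin on the bench under the drive centre's face; y runs along the spindle from tailstock to headstock, z up. Spindle axis at 180 mm height; bed top at 80 mm, 100 mm wide, y = -450 to +270 mm. Headstock casting 140 mm deep (x), y = +65 to +265 mm, top at 255 mm, motor behind it (+x)
- drive_face (a point): centre of the face of the steel drive centre's toothed ring (22 mm diameter, standing 65 mm out of the headstock casting), 180 mm above the bench, axes as lathe: the blank is pushed against it in +y
- drive_point (a joint): how far the drive's sprung centre point (8 mm thick, conical tip) is pushed in, m: 0 when free, its tip 5 mm proud of the ring; about 0.005 when wood bears on the ring. Its spring takes 1.8 N to start and 4 N at 5 mm; the ring is rigid, so from there the force climbs steeply
- tailstock: tailstock clamped on the bed, with live centre, quill and spoked handwheel. Origin at bench level under the tip of its live centre, which points at the drive centre at 180 mm height, 285 to 320 mm from it (axes as lathe); it reaches 217 mm further back, top at about 236 mm
- toolrest: banjo with T-shaped tool rest, clamped on the bed near the tailstock on the robot's side of the spindle axis. Origin at bench level under the rest's post, axes as lathe; the bar is 130 mm long along y, 9 mm thick, top 170 mm above the bench, 50 to 60 mm in front of the spindle axis; foot and clamp handle stick out up to 30 mm further, below 125 mm height
- finished_leg: finished table leg, 230 mm long, square block 44 mm like the blank's but a slender turned shank; lies on the bench in front of the lathe too. Leave alone. Origin mid-length on the underside, x towards the block
- gouge: roughing gouge 390 mm long, wooden handle, lying on the bench. Leave alone. Origin on the bench near its middle, x towards the blade
- spanner: open-ended steel spanner, 190 mm, lying on the bench. Leave alone
- wax_tin: round metal tin, 64 mm diameter, 45 mm high, on the bench. Leave alone
Things that resemble listed ones, but are neither listed nor needed, are in the scene too. What is shaped like the blank but pink is not meant.

How it is judged:
By the outcome, as a careful person would: the job done as asked, in the order asked, and still so for the second after the job is handed in, while the arm keeps its last pose, push and grip.
It also fails if it takes over 58 s, if anything falls off the work surface, if the arm or the gripper's body presses on something with over 40 N, if the wrist force passes 120 N, or if a joint passes its speed limit or range.

## Working session

There is one attempt and no reset: what is moved stays moved. The work goes in short steps, Python scripts to look and compute and a shell command to move; the robot and the scene stay as the last step left them, time stands still between calls to the robot, and variables do not carry over. Pictures are saved under pics/ and viewed, at most 10 in all, crops included, and the job is handed in when it is done.

```bash
mkdir -p pics; cat > h.py <<'E'
import numpy as np, cv2
from bench import status, camera, ctrl
from scipy.spatial.transform import Rotation as R
def q2R(q): return R.from_quat([q[1],q[2],q[3],q[0]]).as_matrix()
def shot(n):
    o=status.get_obs(); c=camera(n)
    if 'extrinsics' in c: T=np.array(c['extrinsics'])
    else:
        E=np.eye(4);E[:3,:3]=q2R(o['eef_rot']);E[:3,3]=o['eef_pos'];T=E@np.array(c['hand_eye'])
    c['T']=T; c['K']=np.array([[c['fx'],0,c['cx']],[0,c['fy'],c['cy']],[0,0,1.]]); return c
def cloud(c):
    h,w=c['depth'].shape; u,v=np.meshgrid(np.arange(w),np.arange(h))
    p=np.stack([u,v],-1).reshape(-1,1,2).astype(float)
    n=cv2.undistortPoints(p,c['K'],np.array(c['dist'])).reshape(h,w,2)
    d=c['depth'][...,None]; X=np.concatenate([n*d,d],-1)
    W=X@c['T'][:3,:3].T+c['T'][:3,3]; W[c['depth']==0]=np.nan; return W
def proj(c,P):
    Ti=np.linalg.inv(c['T']); 
    return cv2.projectPoints(np.array(P,float).reshape(-1,3),cv2.Rodrigues(Ti[:3,:3])[0],Ti[:3,3],c['K'],np.array(c['dist']))[0].reshape(-1,2)
E
python3 - <<'E'
from h import *
import pickle
print(status.get_obs())
for n in('scene','top'):
    c=shot(n);pickle.dump(c,open(n+'.pkl','wb'));cv2.imwrite(f'pics/{n}.png',c['frame']);print(n,c['T'].round(3).tolist())
E
```

```text
{'time_s': 0.0, 'q': array([ 1.00770425e+00,  1.81552723e-01,  1.60800705e+00, -7.22644969e-06,
        1.35376606e+00, -2.06327796e-01]), 'dq': array([ 0.00216468,  0.0004527 , -0.00102173, -0.00096185, -0.0020018 ,
        0.00041265]), 'joint_efforts': array([ 9.26496205e-05, -4.44890893e+01, -3.51326752e+01, -2.44264838e-04,
        9.47389053e-03,  7.31727425e-06]), 'eef_pos': array([0.20051998, 0.53832395, 0.23037803]), 'eef_rot': array([-3.21951583e-04,  1.77436781e-01,  9.84131819e-01, -8.04569367e-04]), 'wrist_force': array([ 0.70581353, -0.79779491, -0.188908  ]), 'torque': array([-0.0101282 , -0.0383943 , -0.00756811]), 'grasp_force': 0.0, 'opening': 1.000439106987555}
scene [[-0.228, 0.841, -0.491, 1.29], [0.973, 0.204, -0.103, 0.137], [0.013, -0.502, -0.865, 1.581], [0.0, 0.0, 0.0, 1.0]]
top [[0.022, -0.986, 0.168, 0.224], [-1.0, -0.021, 0.007, -0.016], [-0.003, -0.168, -0.986, 1.703], [0.0, 0.0, 0.0, 1.0]]
```

View pics/top.png

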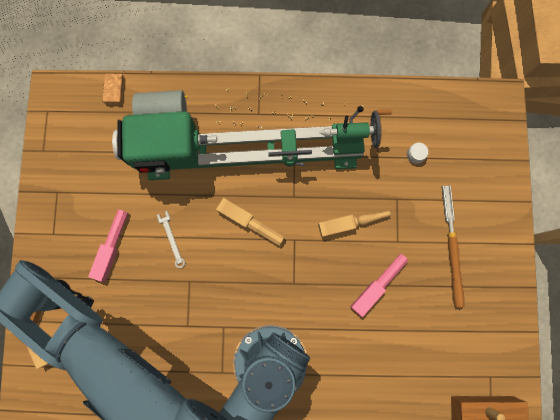

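View pics/scene.png

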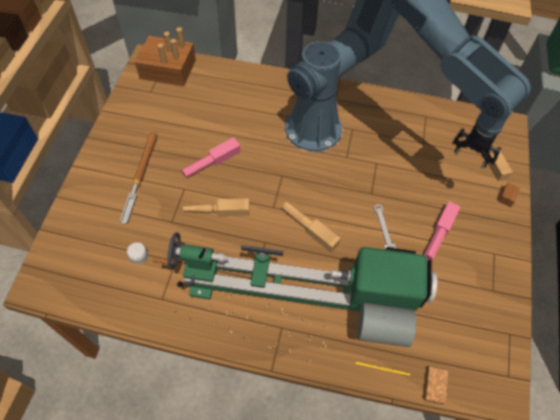

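Candidates in top view: wood leg with straight shank (250,222); wood leg with slender shank, which looks like the finished one (355,225); pink ones (108,245) and (380,287); partly hidden wood piece by the gripper (38,350). By description, (250,222) is the blank. The drive centre is near (212,139) and the tailstock tip near (328,132).

```bash
python3 - <<'E'
from h import *
import pickle
t=pickle.load(open('top.pkl','rb'));s=pickle.load(open('scene.pkl','rb'))
for n,c,box,cen in(('top',t,(205,190,295,255),None),('scene',s,(270,190,350,260),None)):
    W=cloud(c);u0,v0,u1,v1=box
    w=W[v0:v1,u0:u1].reshape(-1,3);w=w[np.isfinite(w).all(1)]
    tbl=np.median(w[:,2]);m=w[:,2]>0.015; p=w[m]
    m2=cv2.minAreaRect((p[:,:2]*1000).astype(np.float32));print(n,'table z',tbl,'n',len(p),'rect',m2,'ztop pct',np.percentile(p[:,2],[50,80,95]))
    print(' top pts centroid',p[p[:,2]>.035].mean(0))
# lathe: points by height
W=cloud(t);S=cloud(s)
for n,W in(('top',W),('scene',S)):
    f=W.reshape(-1,3);f=f[np.isfinite(f).all(1)]
    f=f[(f[:,0]>.35)&(f[:,0]<.9)]
    hs=f[(f[:,2]>.245)&(f[:,2]<.27)]
    print(n,'headtop',cv2.minAreaRect((hs[:,:2]*1000).astype(np.float32)),hs.mean(0),len(hs))
    sp=f[(f[:,2]>.172)&(f[:,2]<.2)&(f[:,1]<hs[:,1].min()+.02)]
    for a in np.arange(-.35,.3,.02):
        g=sp[(sp[:,1]>=a)&(sp[:,1]<a+.02)]
        if len(g):print('  y%.2f n%d x %.3f..%.3f zmax %.3f'%(a,len(g),g[:,0].min(),g[:,0].max(),g[:,2].max()))
im=np.hstack([cv2.resize(t['frame'][100:270,195:345],None,fx=2.66,fy=2.66,interpolation=cv2.INTER_CUBIC),cv2.resize(s['frame'][190:310,260:365],None,fx=3.77,fy=3.77,interpolation=cv2.INTER_CUBIC)])
print(im.shape);cv2.imwrite('pics/crop.png',im)
E
```

```text
top table z 8.339070963869766e-05 n 909 rect ((433.63714599609375, 71.07694244384766), (230.82725524902344, 44.80839920043945), 60.3560791015625) ztop pct [0.04007566 0.04472122 0.04856592]
 top pts centroid [0.44640383 0.09454705 0.04212888]
scene table z 0.0020930339077627202 n 909 rect ((495.2840576171875, 76.32670593261719), (267.9765319824219, 210.22201538085938), 3.340449810028076) ztop pct [0.04146151 0.04710472 0.16330836]
 top pts centroid [0.470816   0.08500838 0.05678329]
top headtop ((647.8825073242188, 343.4378356933594), (138.73739624023438, 209.286376953125), 4.627348899841309) [0.64748099 0.33990507 0.25281258] 3151
  y-0.35 n2 x 0.746..0.759 zmax 0.199
  y-0.33 n8 x 0.657..0.759 zmax 0.200
  y-0.31 n100 x 0.646..0.755 zmax 0.200
  y-0.29 n55 x 0.675..0.721 zmax 0.200
  y-0.27 n63 x 0.674..0.719 zmax 0.200
  y-0.25 n66 x 0.673..0.719 zmax 0.200
  y-0.23 n72 x 0.671..0.717 zmax 0.200
  y-0.21 n49 x 0.669..0.711 zmax 0.200
  y-0.19 n62 x 0.670..0.713 zmax 0.200
  y-0.17 n51 x 0.675..0.701 zmax 0.198
  y-0.15 n29 x 0.680..0.701 zmax 0.195
  y-0.11 n7 x 0.628..0.635 zmax 
[... 810 characters left out ...]
  y-0.23 n47 x 0.675..0.720 zmax 0.200
  y-0.21 n55 x 0.676..0.720 zmax 0.200
  y-0.19 n63 x 0.673..0.717 zmax 0.200
  y-0.17 n50 x 0.680..0.704 zmax 0.198
  y-0.15 n37 x 0.680..0.705 zmax 0.196
  y-0.11 n3 x 0.635..0.638 zmax 0.177
  y-0.09 n6 x 0.630..0.637 zmax 0.179
  y-0.07 n10 x 0.630..0.640 zmax 0.181
  y-0.05 n7 x 0.628..0.636 zmax 0.177
  y-0.03 n3 x 0.631..0.633 zmax 0.177
  y-0.01 n3 x 0.625..0.629 zmax 0.174
  y0.01 n2 x 0.628..0.630 zmax 0.174
  y0.15 n2 x 0.664..0.666 zmax 0.182
  y0.17 n48 x 0.654..0.679 zmax 0.199
  y0.19 n51 x 0.651..0.676 zmax 0.197
  y0.21 n65 x 0.637..0.691 zmax 0.200
  y0.23 n50 x 0.609..0.726 zmax 0.200
  y0.25 n7 x 0.724..0.728 zmax 0.198
(452, 795, 3)
```

View pics/crop.png

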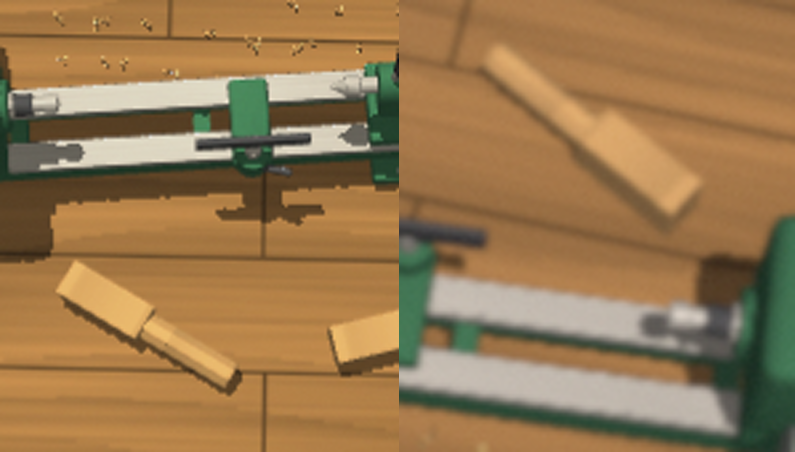

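The crop confirms it: the leg at top (250,222) has a straight octagonal shank with a chamfered end, so it is the blank. The drive centre shows at crop (55,103), i.e. top (215,139), and the tool rest bar lies at crop (195–310,142). I'm moving above the blank to measure it from close by.

```bash
python3 -m handwheel '[[[1,-3.9,-3.3,0,0,0,9.9],[1,-7.8,-6.6,0,0,0,19.8],[1,-11.6,-9.8,0,0,0,29.7],[1,-15.5,-13.1,0,0,0,39.6],[1,-19.3,-16.4,0,0,0,49.5],[1,-23.2,-19.6,0,0,0,59.4],[1,-27,-22.9,0,0,0,69.3],[1,-31,-26,0,0,0,79.2],[1,-34.8,-29.5,0,0,0,89.1],[1,-38.6,-32.7,0,0,0,99]]]'
python3 -m handwheel '[[[1,0,0,0,0,0,0],[1,0,0,0,0,0,0]]]'
python3 - <<'E'
from h import *
import pickle
o=status.get_obs();print(o['eef_pos'],o['q'],o['wrist_force'])
c=shot('wrist');pickle.dump(c,open('w1.pkl','wb'));cv2.imwrite('pics/w1.png',c['frame']);print(c['T'].round(3).tolist())
W=cloud(c);print(np.nanmin(c['depth']),np.nanmax(c['depth']))
p=W.reshape(-1,3);p=p[np.isfinite(p).all(1)]
tb=p[(p[:,2]<.01)];print('table',np.median(tb[:,2]))
E
```

```text
time_s: 1.35
eef_pos: [0.4486, 0.096, 0.2311]
eef_rot: [-0.0, 0.865, 0.502, -0.0]
wrist_force: [0.4, 0.9, 0.3]
opening: 1.002
grasp_force: 0.0
time_s: 1.6
eef_pos: [0.4477, 0.0979, 0.2308]
eef_rot: [-0.001, 0.863, 0.505, -0.0]
wrist_force: [-0.6, 0.4, 0.6]
opening: 1.005
grasp_force: 0.0
[0.44771219 0.09786952 0.2308197 ] [-4.50875652e-02 -8.75755692e-02  1.88766249e+00  4.81172635e-04
  1.34285057e+00  4.67930727e-01] [-0.61351766  0.37514846  0.62313466]
[[0.872, -0.468, -0.143, 0.484], [-0.489, -0.835, -0.252, 0.163], [-0.002, 0.29, -0.957, 0.373], [0.0, 0.0, 0.0, 1.0]]
0.0 0.50720805
table 6.18336643840589e-05
```

View pics/w1.png

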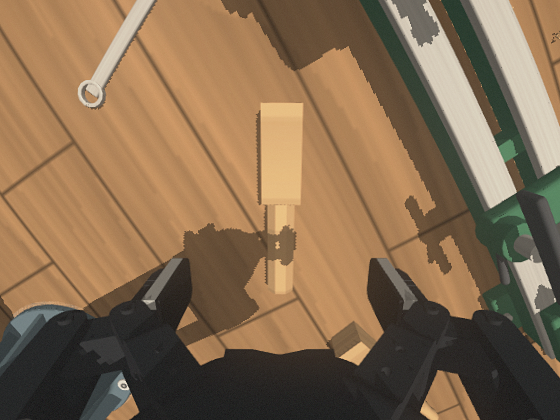

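The wrist view shows the block's top face at about (262–303, 125–203) and the square end up at (282,103). The shank runs down to (282,292) between the open fingers.

```bash
cat > blk.py <<'E'
from h import *
import pickle,sys
c=pickle.load(open(sys.argv[1],'rb'));W=cloud(c)
u0,v0,u1,v1=map(int,sys.argv[2:6])
w=W[v0:v1,u0:u1].reshape(-1,3);p=w[(w[:,2]>.015)&(w[:,2]<.06)]
r=cv2.minAreaRect((p[:,:2]*1000).astype(np.float32));print('rect',r,'block top z',np.median(p[p[:,2]>.0415][:,2]))
t=p[p[:,2]>.0415];print('topface',cv2.minAreaRect((t[:,:2]*1000).astype(np.float32)))
E
python3 blk.py w1.pkl 250 95 312 300
python3 - <<'E'
from h import *
import pickle
# second view of the block top face corners: triangulate from top & wrist
t=pickle.load(open('top.pkl','rb'));W=cloud(t)
w=W[190:255,205:295].reshape(-1,3);f=w[(w[:,2]>.0415)&(w[:,2]<.06)]
print('top cam topface',cv2.minAreaRect((f[:,:2]*1000).astype(np.float32)),np.median(f[:,2]))
E
```

```text
rect ((435.133544921875, 72.00196838378906), (231.18870544433594, 44.152137756347656), 60.268428802490234) block top z 0.04399770177099638
topface ((465.0072326660156, 124.30914306640625), (110.36724853515625, 44.152137756347656), 60.268428802490234)
top cam topface ((433.3676452636719, 71.62527465820312), (227.59872436523438, 44.105506896972656), 60.03517150878906) 0.044642053883552135
```

```bash
python3 -m handwheel '[[[1,0.15,0.1,4,0,0,0.3],[1,0.15,0.1,8,0,0,0.3],[1,0.15,0.1,12,0,0,0.3],[1,0.15,0.1,16,0,0,0.3],[1,0.15,0.1,18,0,0,0.3],[1,0.15,0.1,20,0,0,0.3],[1,0.15,0.1,21.2,0,0,0.3],[1,0.15,0.1,22,0,0,0.3],[1,0.15,0.1,22.4,0,0,0.3],[1,0.15,0.1,22.4,0,0,0.3]]]'
python3 -m handwheel '[[[-1,0,0,0,0,0,0],[-1,0,0,0,0,0,0],[-1,0,0,0,0,0,0],[-1,0,0,0,0,0,0],[-1,0,0,0,0,0,0],[-1,0,0,0,0,0,0],[-1,0,0,0,0,0,0],[-1,0,0,0,0,0,0]]]'
```

```text
time_s: 2.9
eef_pos: [0.4501, 0.0985, 0.0075]
eef_rot: [0.0, 0.865, 0.502, 0.0]
wrist_force: [0.5, -0.3, -0.8]
opening: 1.001
grasp_force: 0.0
time_s: 3.9
eef_pos: [0.4504, 0.0983, 0.0078]
eef_rot: [0.0, 0.865, 0.502, 0.0]
wrist_force: [-0.7, 0.3, 6.4]
opening: 0.508
grasp_force: 61.9
```

```bash
python3 -m handwheel '[[[-1,0,0,-1,0,0,0],[-1,0,0,-3,0,0,0],[-1,0,0,-6,0,0,0],[-1,0,0,-10,0,0,0],[-1,0,0,-14,0,0,0],[-1,0,0,-18,0,0,0],[-1,0,0,-22,0,0,0],[-1,0,0,-24,0,0,0],[-1,0,0,-25,0,0,0],[-1,0,0,-25,0,0,0]]]'
python3 -m handwheel '[[[-1,0.5,2,0,0,0,-3],[-1,1.1,4.6,0,0,0,-7],[-1,1.6,7,0,0,0,-11],[-1,2.2,9.5,0,0,0,-15],[-1,2.8,12,0,0,0,-19],[-1,3.4,14.5,0,0,0,-23],[-1,4,17,0,0,0,-27],[-1,4.6,19.5,0,0,0,-31],[-1,5.4,22.9,0,0,0,-34.6],[-1,5.4,22.9,0,0,0,-34.6]]]'
python3 -m handwheel '[[[-1,0,0,0,0,0,0],[-1,0,0,0,0,0,0],[-1,0,0,0,0,0,0]]]'
python3 - <<'E'
from h import *
import pickle
o=status.get_obs();print(o['eef_pos'],o['wrist_force'],o['torque'])
c=shot('wrist');pickle.dump(c,open('w2.pkl','wb'));cv2.imwrite('pics/w2.png',c['frame'])
E
```

```text
time_s: 5.15
eef_pos: [0.4498, 0.0984, 0.2573]
eef_rot: [0.0, 0.865, 0.502, 0.0]
wrist_force: [-0.1, -0.0, -2.1]
opening: 0.506
grasp_force: 61.3
time_s: 6.4
eef_pos: [0.6759, 0.0307, 0.2541]
eef_rot: [-0.001, 0.677, 0.736, -0.001]
wrist_force: [-0.2, 0.5, -2.9]
opening: 0.509
grasp_force: 61.9
time_s: 6.78
eef_pos: [0.675, 0.032, 0.2576]
eef_rot: [0.0, 0.676, 0.737, 0.0]
wrist_force: [0.6, -0.7, -1.9]
opening: 0.509
grasp_force: 61.9
[0.6750185  0.03201492 0.2575556 ] [ 0.63645518 -0.7470453  -1.94729496] [ 0.01737599  0.03492427 -0.00289806]
```

View pics/w2.png

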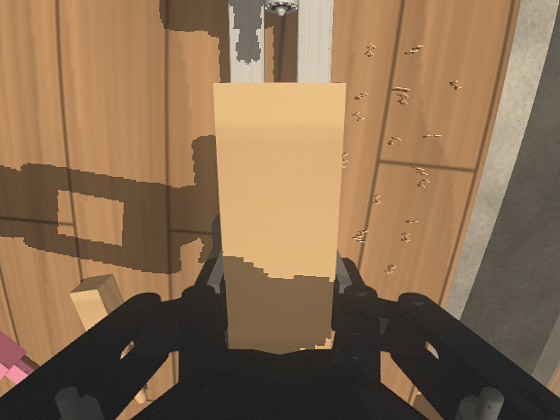

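The wrist view shows the held block (214–346, 83–350), its end face in rows 83–126. Ahead of it, at the upper edge, are the toothed ring and point at (282,8). I'll measure both in 3D.

```bash
cat > m.py <<'E'
from h import *
import pickle,sys
c=pickle.load(open(sys.argv[1],'rb'));W=cloud(c);V=W
a=np.radians(94.9);Y=np.array([np.cos(a),np.sin(a),0]);X=np.array([Y[1],-Y[0],0])
w=W.reshape(-1,3);w=w[np.isfinite(w).all(1)]
l=np.stack([w@X,w@Y,w[:,2]],-1)   # lathe-aligned coords (world origin)
o=status.get_obs()['eef_pos'];tl=np.array([o@X,o@Y,o[2]]);print('TCP lathe-aligned',tl)
b=l[(abs(l[:,0]-tl[0])<.035)&(l[:,1]>tl[1]+.03)&(l[:,1]<tl[1]+.095)&(abs(l[:,2]-tl[2]-.014)<.03)]
f=b[b[:,2]>tl[2]+.014+.0195]
print('block top z med',np.median(f[:,2]),'tilt dz/dy',np.polyfit(f[:,1],f[:,2],1)[0],'dz/dx',np.polyfit(f[:,0],f[:,2],1)[0])
ys=np.arange(tl[1]+.035,tl[1]+.08,.004);L=[(f[abs(f[:,1]-y)<.003][:,0].min(),f[abs(f[:,1]-y)<.003][:,0].max()) for y in ys];L=np.array(L)
print('block mid x',L.mean(),'width',np.ptp(L,axis=1).mean(),'yaw slope dx/dy',np.polyfit(ys,L.mean(1),1)[0])
e=b[(b[:,1]>tl[1]+.078)&(b[:,2]<tl[2]+.03)];print('end face y',np.median(e[:,1]),'n',len(e),'z',e[:,2].min(),e[:,2].max(),'x',e[:,0].min(),e[:,0].max())
d=l[(abs(l[:,0]-tl[0])<.03)&(l[:,1]>tl[1]+.105)&(abs(l[:,2]-.18)<.03)]
print('drive n',len(d))
for y in np.arange(d[:,1].min(),d[:,1].max(),.002):
    g=d[(d[:,1]>=y)&(d[:,1]<y+.002)]
    if len(g):print('  y%.4f n%d x %.4f..%.4f z %.4f..%.4f'%(y,len(g),g[:,0].min(),g[:,0].max(),g[:,2].min(),g[:,2].max()))
# bed edges
bd=l[(abs(l[:,2]-.08)<.004)&(l[:,1]>tl[1]+.1)];
for y in np.arange(bd[:,1].min(),bd[:,1].max(),.01):
    g=bd[abs(bd[:,1]-y)<.005]
    if len(g):print('  bed y%.3f x %.4f..%.4f'%(y,g[:,0].min(),g[:,0].max()))
E
python3 m.py w2.pkl
```

```text
TCP lathe-aligned [ 0.67543754 -0.02582859  0.25768298]
block top z med 0.2936854799716024 tilt dz/dy 0.000970401950033149 dz/dx -0.0006907522076675729
block mid x 0.6755552192930878 width 0.04407104686020458 yaw slope dx/dy -0.0023306885318924477
  return _methods._mean(a, axis=axis, dtype=dtype,
  ret = ret.dtype.type(ret / rcount)
Traceback (most recent call last):
  File "m.py", line 13, in <module>
    e=b[(b[:,1]>tl[1]+.078)&(b[:,2]<tl[2]+.03)];print('end face y',np.median(e[:,1]),'n',len(e),'z',e[:,2].min(),e[:,2].max(),'x',e[:,0].min(),e[:,0].max())
                                                                                                    ~~~~~~~~~~^^
ValueError: zero-size array to reduction operation minimum which has no identity
```

```bash
sed -i "s/^e=b.*/print('top face y max',f[:,1].max())/" m.py; python3 m.py w2.pkl
```

```text
TCP lathe-aligned [ 0.67543754 -0.02582859  0.25768298]
block top z med 0.2936854799716024 tilt dz/dy 0.000970401950033149 dz/dx -0.0006907522076675729
block mid x 0.6755552192930878 width 0.04407104686020458 yaw slope dx/dy -0.0023306885318924477
top face y max 0.05941019222650113
drive n 443
  y0.1111 n23 x 0.6748..0.6780 z 0.1777..0.1832
  y0.1131 n38 x 0.6676..0.6865 z 0.1792..0.1909
  y0.1151 n303 x 0.6656..0.6872 z 0.1699..0.1924
  y0.1171 n76 x 0.6658..0.6869 z 0.1712..0.1914
  y0.1191 n3 x 0.6658..0.6868 z 0.1825..0.1843
  bed y0.080 x 0.6268..0.7262
  bed y0.090 x 0.6259..0.7267
  bed y0.100 x 0.6261..0.7265
  bed y0.110 x 0.6276..0.7261
  bed y0.120 x 0.6268..0.7257
  bed y0.130 x 0.6272..0.7265
  bed y0.140 x 0.6264..0.7268
  bed y0.150 x 0.6270..0.7269
```

```bash
python3 -m handwheel '[[[-1,1,0.08,0,0,0,0],[-1,2,0.08,0,0,0,0],[-1,3,0.08,0,0,0,0],[-1,3,0.08,1.5,0,0,0],[-1,3,0.08,3,0,0,0],[-1,3,0.08,4.5,0,0,0],[-1,3,0.08,6,0,0,0],[-1,3,0.08,7.5,0,0,0],[-1,3,0.08,8.5,0,0,0],[-1,3,0.08,9.1,0,0,0]]]'
python3 -m handwheel '[[[-1,0,0,0,0,0,0],[-1,0,0,0,0,0,0],[-1,0,0,0,0,0,0]]]'
python3 - <<'E'
from h import *
import pickle
c=shot('wrist');pickle.dump(c,open('w3.pkl','wb'));cv2.imwrite('pics/w3.png',c['frame'])
s=shot('scene');cv2.imwrite('pics/s3.png',cv2.resize(s['frame'][150:330,150:420],None,fx=2.9,fy=2.9,interpolation=cv2.INTER_CUBIC))
E
python3 m.py w3.pkl
```

```text
time_s: 8.07
eef_pos: [0.6736, 0.0616, 0.1655]
eef_rot: [-0.0, 0.677, 0.736, -0.0]
wrist_force: [0.2, -0.3, -1.4]
opening: 0.507
grasp_force: 61.9
time_s: 8.45
eef_pos: [0.6742, 0.0616, 0.167]
eef_rot: [0.001, 0.677, 0.736, 0.0]
wrist_force: [-0.1, 0.5, -2.1]
opening: 0.506
grasp_force: 61.9
TCP lathe-aligned [0.67682845 0.00383904 0.16681161]
block top z med 0.20317500758305573 tilt dz/dy 0.00012059041083363168 dz/dx 0.0002571299884227319
block mid x 0.6772412581385036 width 0.044135069033920414 yaw slope dx/dy 0.0013524887200960585
top face y max 0.08897362761392286
drive n 1198
  y0.1112 n61 x 0.6745..0.6784 z 0.1778..0.1838
  y0.1132 n123 x 0.6715..0.6871 z 0.1746..0.1918
  y0.1152 n864 x 0.6660..0.6877 z 0.1698..0.1929
  y0.1172 n142 x 0.6664..0.6873 z 0.1757..0.1909
  y0.1192 n8 x 0.6663..0.6873 z 0.1819..0.1848
  bed y0.104 x 0.6269..0.7256
  bed y0.114 x 0.6266..0.7264
  bed y0.124 x 0.6264..0.7270
  bed y0.134 x 0.6270..0.7271
  bed y0.144 x 0.6268..0.7269
  bed y0.154 x 0.6263..0.7264
```

View pics/w3.png

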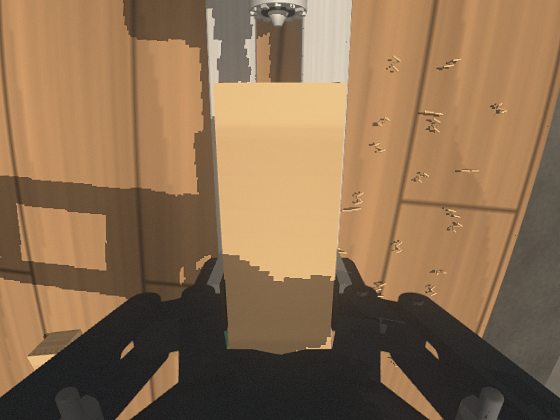

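The wrist view shows the drive point at (279,20) ahead of the end edge (row 83) and centred on the block to within 0.5 mm. I'm correcting that half millimetre and advancing.

```bash
python3 -m handwheel '[[[-1,0.4,-0.04,0,0,0,0],[-1,0.8,-0.04,0,0,0,0],[-1,1.2,-0.04,0,0,0,0],[-1,1.6,-0.04,0,0,0,0],[-1,1.9,-0.04,0,0,0,0],[-1,2,-0.04,0,0,0,0],[-1,2,-0.04,0,0,0,0]]]'
python3 -m handwheel '[[[-1,0.1,0,0,0,0,0],[-1,0.2,0,0,0,0,0],[-1,0.3,0,0,0,0,0],[-1,0.3,0,0,0,0,0],[-1,0.3,0,0,0,0,0]]]'
python3 - <<'E'
from h import *
import pickle
c=shot('wrist');pickle.dump(c,open('w4.pkl','wb'));cv2.imwrite('pics/w4.png',c['frame'][:130])
E
python3 m.py w4.pkl 2>&1 | head -9
```

```text
time_s: 9.43
eef_pos: [0.6717, 0.0816, 0.1663]
eef_rot: [-0.0, 0.676, 0.736, -0.0]
wrist_force: [0.6, 0.3, -1.8]
opening: 0.507
grasp_force: 61.9
time_s: 10.05
eef_pos: [0.6714, 0.0845, 0.1663]
eef_rot: [0.0, 0.677, 0.736, -0.0]
wrist_force: [-0.5, -0.5, -1.2]
opening: 0.505
grasp_force: 61.9
TCP lathe-aligned [0.67622878 0.02682192 0.16631168]
block top z med 0.20242382103419337 tilt dz/dy 0.0005315374535214596 dz/dx -0.0005171477356618634
block mid x 0.6764675292248352 width 0.04416162300380438 yaw slope dx/dy -0.002368940390257747
top face y max 0.11196413339066437
drive n 1370
  y0.1318 n257 x 0.6685..0.6848 z 0.1818..0.1896
  y0.1338 n265 x 0.6684..0.6853 z 0.1795..0.1907
  y0.1358 n269 x 0.6685..0.6851 z 0.1813..0.1900
  y0.1378 n272 x 0.6685..0.6852 z 0.1806..0.1900
```

View pics/w4.png

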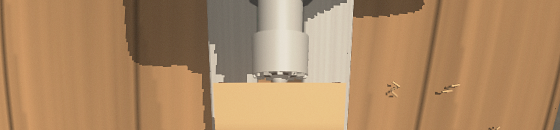

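```bash
python3 -m handwheel '[[[-1,0,0.03,-0.05,0,0,0],[-1,0,0.03,-0.05,0,0,0],[-1,0.1,0.03,-0.05,0,0,0],[-1,0.1,0.03,-0.05,0,0,0],[-1,0.1,0.03,-0.05,0,0,0]]]'
python3 -m handwheel '[[[-1,0.1,0,0,0,0,0],[-1,0.15,0,0,0,0,0],[-1,0.15,0,0,0,0,0],[-1,0.15,0,0,0,0,0]]]'
python3 -m handwheel '[[[-1,0.05,0,0,0,0,0],[-1,0.1,0,0,0,0,0],[-1,0.1,0,0,0,0,0],[-1,0.1,0,0,0,0,0]]]'
```

```text
time_s: 10.72
eef_pos: [0.6717, 0.0853, 0.1668]
eef_rot: [0.0, 0.677, 0.736, -0.0]
wrist_force: [-0.5, -2.5, -1.8]
opening: 0.511
grasp_force: 61.9
time_s: 11.22
eef_pos: [0.6716, 0.087, 0.1668]
eef_rot: [0.0, 0.677, 0.736, 0.0]
wrist_force: [0.3, -3.1, -1.5]
opening: 0.506
grasp_force: 61.9
time_s: 11.72
eef_pos: [0.6715, 0.088, 0.1668]
eef_rot: [0.0, 0.677, 0.736, -0.0]
wrist_force: [0.2, -3.4, -1.6]
opening: 0.508
grasp_force: 61.9
```

```bash
python3 -m handwheel '[[[-1,0.05,0,0,0,0,0],[-1,0.1,0,0,0,0,0],[-1,0.1,0,0,0,0,0]]]'
python3 -m handwheel '[[[-1,0.05,0,0,0,0,0],[-1,0.05,0,0,0,0,0],[-1,0.05,0,0,0,0,0]]]'
python3 -m handwheel '[[[-1,0.03,0,0,0,0,0],[-1,0.03,0,0,0,0,0],[-1,0.03,0,0,0,0,0]]]'
```

```text
time_s: 12.1
eef_pos: [0.6714, 0.089, 0.1668]
eef_rot: [0.0, 0.676, 0.736, -0.0]
wrist_force: [0.9, -3.7, -1.8]
opening: 0.502
grasp_force: 61.9
time_s: 12.48
eef_pos: [0.6713, 0.0895, 0.1668]
eef_rot: [0.0, 0.677, 0.736, 0.0]
wrist_force: [1.0, -3.7, -1.8]
opening: 0.502
grasp_force: 61.9
time_s: 12.85
eef_pos: [0.6713, 0.0895, 0.1668]
eef_rot: [0.0, 0.677, 0.736, -0.0]
wrist_force: [0.0, -4.8, -1.4]
opening: 0.507
grasp_force: 61.9
```

```bash
python3 -m handwheel '[[[-1,0.03,0,0,0,0,0],[-1,0.03,0,0,0,0,0],[-1,0.03,0,0,0,0,0]]]'
python3 -m handwheel '[[[-1,0.02,0,0,0,0,0],[-1,0.02,0,0,0,0,0],[-1,0.02,0,0,0,0,0]]]'
```

```text
time_s: 13.22
eef_pos: [0.6713, 0.0895, 0.1669]
eef_rot: [0.0, 0.677, 0.736, -0.0]
wrist_force: [0.9, -6.5, -1.6]
opening: 0.507
grasp_force: 61.9
time_s: 13.6
eef_pos: [0.6713, 0.0895, 0.1669]
eef_rot: [0.0, 0.677, 0.736, -0.0]
wrist_force: [-0.6, -6.5, -0.9]
opening: 0.51
grasp_force: 61.9
```

```bash
python3 -m handwheel '[[[-1,0.03,0,0,0,0,0],[-1,0.06,0,0,0,0,0],[-1,0.06,0,0,0,0,0],[-1,0.06,0,0,0,0,0]]]'
cat > f.py <<'E'
from h import *
F=[]
for i in range(6): F.append(status.get_obs()['wrist_force']); camera('wrist')
print(np.mean(F,0),np.std(F,0),status.get_obs()['torque'])
E
python3 f.py
```

```text
time_s: 14.1
eef_pos: [0.6713, 0.0895, 0.1669]
eef_rot: [0.001, 0.677, 0.736, -0.001]
wrist_force: [0.5, -7.5, -0.3]
opening: 0.51
grasp_force: 62.0
[ 0.02965339 -8.61832737 -0.84615806] [0.37142948 0.59122037 0.33635299] [-1.20294868 -0.00536678 -0.02038098]
```

```bash
python3 -m handwheel '[[[-1,0.04,0,0,0,0,0],[-1,0.08,0,0,0,0,0],[-1,0.08,0,0,0,0,0],[-1,0.08,0,0,0,0,0],[-1,0.08,0,0,0,0,0],[-1,0.08,0,0,0,0,0]]]'; python3 f.py
```

```text
time_s: 15.15
eef_pos: [0.6713, 0.0895, 0.167]
eef_rot: [0.001, 0.677, 0.736, -0.001]
wrist_force: [-0.1, -10.8, -0.6]
opening: 0.509
grasp_force: 62.0
[ 4.28044669e-03 -1.07608934e+01 -7.53445257e-01] [0.38255314 0.50543636 0.24998951] [-1.56837831  0.03798162  0.08654795]
```

```bash
python3 -m handwheel '[[[-1,0.04,0,0,0,0,0],[-1,0.04,0,0,0,0,0],[-1,0.04,0,0,0,0,0],[-1,0.04,0,0,0,0,0]]]'; python3 f.py
python3 - <<'E'
from h import *
import pickle
c=shot('wrist');pickle.dump(c,open('w5.pkl','wb'))
s=shot('scene');t=shot('top')
a=cv2.resize(c['frame'],(400,300));b=cv2.resize(s['frame'][180:330,150:450],(800,300*4//3));
cv2.imwrite('pics/fin.png',np.vstack([np.hstack([cv2.resize(c['frame'],(400,250)),cv2.resize(t['frame'][90:260,180:420],(400,250))]),cv2.resize(s['frame'][180:330,150:450],(800,350))]))
E
python3 m.py w5.pkl 2>&1| head -7
```

```text
time_s: 15.95
eef_pos: [0.6713, 0.0895, 0.1671]
eef_rot: [0.001, 0.677, 0.736, -0.001]
wrist_force: [-0.4, -13.3, -0.2]
opening: 0.504
grasp_force: 62.1
[ -0.32044501 -12.28000731  -0.07383121] [0.15385799 0.61845797 0.27233008] [-1.83475722  0.03544958  0.02857169]
TCP lathe-aligned [0.67650473 0.03186822 0.16708299]
block top z med 0.20301758559631028 tilt dz/dy -0.0024913704489355755 dz/dx -0.0016946868703909667
block mid x 0.676814375082205 width 0.04408128104651218 yaw slope dx/dy 0.0008154673892118717
top face y max 0.11710974871190222
drive n 1676
  y0.1369 n262 x 0.6684..0.6848 z 0.1813..0.1901
  y0.1389 n270 x 0.6684..0.6853 z 0.1792..0.1899
```

View pics/fin.png

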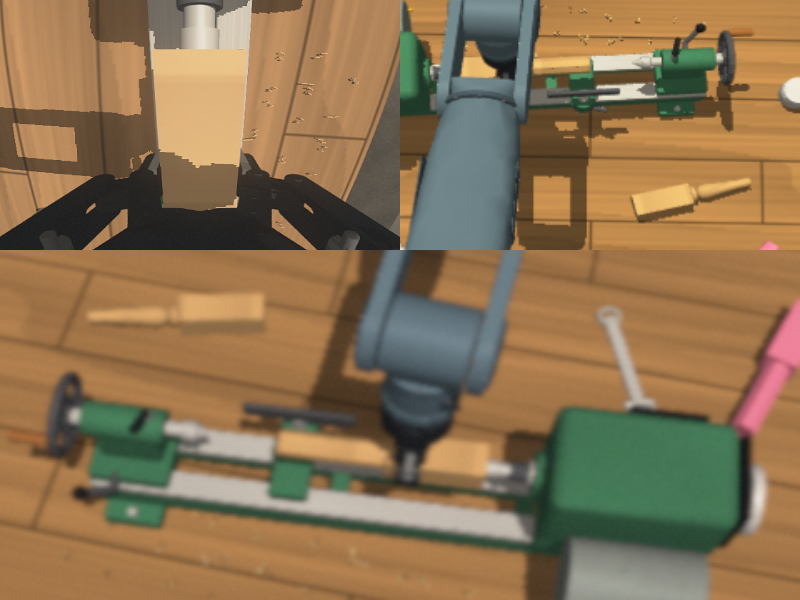

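The composite shows the blank against the drive (scene part, about (500,470)). It lies in line with the tailstock tip near (200,430) and clear of the rest bar at (300,412). The mean push is 12.3 N, so I'm handing in.

```bash
python3 f.py; python3 -c "
from bench import ctrl;print(ctrl.hand_in())"
```

```text
[ -0.38914162 -12.14899039   0.07070961] [0.45435789 0.37114223 0.35360468] [-1.68954049  0.05111178  0.04117433]
the job is handed in; nothing more can be done
None
```

The job is handed in: the blank is held in line with the spindle, its square end centred on the drive to within about 1 mm and bearing on the ring, with a steady push of about 12 N. It is clear of the tool rest and tailstock, and nothing else on the bench was touched.

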